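# Line up the power modules and hold the drive's cover open

## Robot

A 6-joint arm with a two-finger parallel gripper is mounted at the origin on the work surface. World frame = base frame: x ahead of the robot, y to its left, z up, the work surface at z = 0. Lengths are in mm, angles in rad, forces in N, time in s.
With the tool pointing down it reaches from about 225 to 725 mm from the base axis. Payload 3.1 kg.
Tool frame: the origin (TCP) lies at the very end of the fingers, on their centre line; the grasp point (between the pads) lies bot.pinch_z behind it (bot.pinch_z is the distance from the TCP to the grasp point, in mm); z points along the fingers, y is the line along which they close (so a half turn about z gives the same grasp; the last joint's range is limited). The gripper opens to 85 mm and grips with 20 to 120 N. Pads are 22 mm wide; open, the fingers measure 114 mm over their backs; the gripper's body (76 mm by 85 mm) begins 54 mm behind the grasp point. The pads swing forward as they close: fully open they stand 13 mm farther back than shut.
Start: joints at [-1.241, 0.048, 0.099, 1.622, 0, 1.443], TCP at [232.022, -470.939, 231.312] pointing down, gripper open.
Joint ranges: [-2.91, 2.91], [-0.99, 1.94], [-1.21, 1.42], [-2.12, 2.29], [-1.49, 1.47], [-3.14, 3.14]. Speed limits (rad/s): [2.79, 2.79, 3.14, 3.14, 3.14, 3.14].

## Interface

Orientations are given as a unit quaternion [x, y, z, w].
In Python, from bench import bot, eyes, finish_job gives the robot as it stands.
- The arm moves only by the tool arm_command, never from a script. Its argument "series" is a list of rows, each an object of numbers: "tx", "ty", "tz": the shift along the tool's x, y, z in m; "wx", "wy", "wz": the turn, a rotation vector about the tool's x, y, z in rad. In form: [{"tx": .., "ty": .., "tz": .., "wx": .., "wy": .., "wz": ..}, ...]. A call has 1 to 10 rows; each row is the pose to reach, as a shift and turn from the pose commanded when the call began, along the tool's axes at that moment; what a row does not reach only later rows make up. A row lasts 1/12 s, in which the tool goes at most 41.7 mm and 7.16 degrees, less where a joint would pass 70% of its speed; a pose out of reach is approached as far as the arm can. A call with a gripper value outside its range is refused whole. "gripper" is the finger opening in m, from 0 to 0.0854, set as the call begins (left out, the last holds). The fingers move at their own pace and stop on an object; "force" is the grip in N (left out, the last holds). Time passes only in rows, so rows that repeat a pose let the fingers close. It gives the time, the measured TCP pose, the force, the opening and the grip force at its end, in the units of the state.
- bot.read_state(): the state, without advancing time (a new reading comes with each control period).
- eyes.capture(name): name is "scene" or "top"; returns the picture (480x640x3 uint8, red, green, blue); there is no depth.
- eyes.camera_params(name): a dict with "fx", "fy", "cx", "cy" (pixels), "eye" and "orientation" of the camera in the world. Camera axes: x right, y down, z forward; pixel columns grow to the right and rows downward; lengths in mm; the calibration is good to about 2 mm. A picture is of the moment at which its call begins. camera_params takes no time and is no camera call.
- finish_job(): hands the job in; it is judged then, once.
The state is a dict: "t": time; "joint_pos": joint angles; "qvel": joint speeds; "joint_torque": joint torques, N m; "ee_pos": TCP position; "tool_rot": TCP orientation; "wrist_force": force on the tool from outside, world axes, zero at the start; "moment": the same for the moment, N m; "gripper_width": opening from 0.0 (shut) to 1.0 (fully open); "finger_force": force on a finger pad.
Only numpy, scipy, OpenCV 4.12 (cv2) and the standard library are available. Lean on these libraries where they do the work, as an engineer would, in place of code of your own. Each camera call takes 0.05 s, during which the arm holds its last target. There are 200 camera calls.

## Task

I am about to fit the three power modules into the drive. With the drive's cover still shut, line them up in an even row on the setting-out plate, flat and square, each with a short end against the stop bar and centred on its own brass stud. Then lift the drive's hinged cover to 60 degrees from closed and finish with the gripper still holding it steady there (it falls shut if let go); leave everything else on the bench alone.

Things in the scene. Friction and masses are not known exactly. Their poses are not given: they have to be found in the camera images.
- drive: the drive: dark steel housing 240 mm deep (its x) x 220 mm wide (its y) x 100 mm high, fixed to the bench. Origin: centre of its underside; its -x face carries two round fans and faces roughly to the robot. It stands on the robot's left or right, the plate on the other side.
- cover (a joint): angle of the drive's hinged steel cover in rad: 0 closed (flat), growing as its edge nearest the robot rises; 1.047 is 60 degrees. The cover is 180 mm from hinge to free edge, 220 mm wide, 3 mm thick, 0.35 kg, swings freely up to 1.9 rad and falls shut by its own weight if let go below about 1.5 rad.
- cover_handle (a point): middle of the cover's handle, a round steel bar 10 mm in diameter and 110 mm long along the drive's y axis, its axis 35 mm above the cover's top face (138 mm above the bench when closed) and 150 mm from the hinge line; free space below it except its two end legs. It moves and turns with the cover. Its z axis is the cover's normal.
- cover_hinge (a point): a point on the hinge line (mid-width), which runs along the drive's y axis, 100 mm above the bench; fixed to the drive with the drive's axes. The closed handle's axis lies at x = -150 mm, z = +38 mm from here in these axes; opening turns it about +y.
- plate: setting-out plate: aluminium, 230 mm (its x) x 300 mm (its y), 4 mm thick, fixed to the bench; the modules lie on it. Origin: at bench height, 130 mm from its edge nearest the robot and mid-width. Along its far edge runs a steel stop bar 12 mm thick, 290 mm long, top 26 mm above the bench, whose flat face to the robot is at x = +80 mm in this frame. Three brass studs 8 mm across, 10 mm high stand on the bar at y = -90, 0 and +90 mm in this frame.
- bar_face (a point): middle of the stop bar's flat face that looks to the robot, at the height of the plate's top (4 mm above the bench); axes as the plate's (x points through the bar, y along it).
- module_a_center (a point): one of three identical power modules: black block with an aluminium base and three small terminals on top, 60 mm long (its x) x 46 mm wide (its y) x 32 mm high, about 0.15 kg, loose on the plate. This point is its centre, 16 mm (module) + 4 mm (plate) above the bench. A module lined up at a stud has this point 30 mm from the bar's face and its long side square to the bar.
- module_b_center (a point): one of three identical power modules: black block with an aluminium base and three small terminals on top, 60 mm long (its x) x 46 mm wide (its y) x 32 mm high, about 0.15 kg, loose on the plate. This point is its centre, 16 mm (module) + 4 mm (plate) above the bench. A module lined up at a stud has this point 30 mm from the bar's face and its long side square to the bar.
- module_c_center (a point): one of three identical power modules: black block with an aluminium base and three small terminals on top, 60 mm long (its x) x 46 mm wide (its y) x 32 mm high, about 0.15 kg, loose on the plate. This point is its centre, 16 mm (module) + 4 mm (plate) above the bench. A module lined up at a stud has this point 30 mm from the bar's face and its long side square to the bar.
- capacitor: bystander, to be left alone: upright aluminium can capacitor, 32 mm across, 45 mm high, on the bench in front of the plate. Origin: centre of its underside.
- screwdriver: bystander, to be left alone: black-handled screwdriver, 180 mm long, lying between the drive and the plate, about along x. Origin: on its underside, near its middle.
- heatsink: bystander, to be left alone: finned aluminium heat sink 50 x 70 x 30 mm, on the bench beyond the drive. Origin: centre of its underside.
- tape: bystander, to be left alone: roll of tape lying flat, 60 mm across, 18 mm high, on the bench beyond the stop bar. Origin: centre of its underside.
- fan: bystander, to be left alone: square black fan 80 x 80 x 25 mm in the middle of the bench, beyond the screwdriver. Origin: centre of its underside.
There are look-alikes about, which are no part of the job. Leave any green or turquoise look-alike of the part that bears module_a_center alone. Leave any purple look-alike of the part that bears module_c_center alone.

How it is judged (in metres and radians):
On the way:
1. the three modules are lined up against the stop bar, one at each stud, with the cover shut (((x of module_a_center in the frame of plate between 0.043 and 0.06 m and y of module_a_center in the frame of plate between -0.1 and -0.08 m and z of module_a_center in the frame of plate below 0.026 m and angle between the x axis of module_a_center and the x axis of plate, either way round below 0.14 rad and angle between module_a_center's own z axis and vertical below 0.1 rad) or (x of module_b_center in the frame of plate between 0.043 and 0.06 m and y of module_b_center in the frame of plate between -0.1 and -0.08 m and z of module_b_center in the frame of plate below 0.026 m and angle between the x axis of module_b_center and the x axis of plate, either way round below 0.14 rad and angle between module_b_center's own z axis and vertical below 0.1 rad) or (x of module_c_center in the frame of plate between 0.043 and 0.06 m and y of module_c_center in the frame of plate between -0.1 and -0.08 m and z of module_c_center in the frame of plate below 0.026 m and angle between the x axis of module_c_center and the x axis of plate, either way round below 0.14 rad and angle between module_c_center's own z axis and vertical below 0.1 rad)) and ((x of module_a_center in the frame of plate between 0.043 and 0.06 m and y of module_a_center in the frame of plate between -0.01 and 0.01 m and z of module_a_center in the frame of plate below 0.026 m and angle between the x axis of module_a_center and the x axis of plate, either way round below 0.14 rad and angle between module_a_center's own z axis and vertical below 0.1 rad) or (x of module_b_center in the frame of plate between 0.043 and 0.06 m and y of module_b_center in the frame of plate between -0.01 and 0.01 m and z of module_b_center in the frame of plate below 0.026 m and angle between the x axis of module_b_center and the x axis of plate, either way round below 0.14 rad and angle between module_b_center's own z axis and vertical below 0.1 rad) or (x of module_c_center in the frame of plate between 0.043 and 0.06 m and y of module_c_center in the frame of plate between -0.01 and 0.01 m and z of module_c_center in the frame of plate below 0.026 m and angle between the x axis of module_c_center and the x axis of plate, either way round below 0.14 rad and angle between module_c_center's own z axis and vertical below 0.1 rad)) and ((x of module_a_center in the frame of plate between 0.043 and 0.06 m and y of module_a_center in the frame of plate between 0.08 and 0.1 m and z of module_a_center in the frame of plate below 0.026 m and angle between the x axis of module_a_center and the x axis of plate, either way round below 0.14 rad and angle between module_a_center's own z axis and vertical below 0.1 rad) or (x of module_b_center in the frame of plate between 0.043 and 0.06 m and y of module_b_center in the frame of plate between 0.08 and 0.1 m and z of module_b_center in the frame of plate below 0.026 m and angle between the x axis of module_b_center and the x axis of plate, either way round below 0.14 rad and angle between module_b_center's own z axis and vertical below 0.1 rad) or (x of module_c_center in the frame of plate between 0.043 and 0.06 m and y of module_c_center in the frame of plate between 0.08 and 0.1 m and z of module_c_center in the frame of plate below 0.026 m and angle between the x axis of module_c_center and the x axis of plate, either way round below 0.14 rad and angle between module_c_center's own z axis and vertical below 0.1 rad)) and value of joint cover below 0.1 rad), for 0.2 s.
At the end, for the whole second after the job is handed in: At each of the three studs one module lies flat on the plate with its end within 7 mm of the bar, its centre within 10 mm of the stud along the bar, and square within 8 degrees; the gripper's fingers hold the cover still at 60 degrees, give or take 7 (((x of module_a_center in the frame of plate between 0.043 and 0.06 m and y of module_a_center in the frame of plate between -0.1 and -0.08 m and z of module_a_center in the frame of plate below 0.026 m and angle between the x axis of module_a_center and the x axis of plate, either way round below 0.14 rad and angle between module_a_center's own z axis and vertical below 0.1 rad) or (x of module_b_center in the frame of plate between 0.043 and 0.06 m and y of module_b_center in the frame of plate between -0.1 and -0.08 m and z of module_b_center in the frame of plate below 0.026 m and angle between the x axis of module_b_center and the x axis of plate, either way round below 0.14 rad and angle between module_b_center's own z axis and vertical below 0.1 rad) or (x of module_c_center in the frame of plate between 0.043 and 0.06 m and y of module_c_center in the frame of plate between -0.1 and -0.08 m and z of module_c_center in the frame of plate below 0.026 m and angle between the x axis of module_c_center and the x axis of plate, either way round below 0.14 rad and angle between module_c_center's own z axis and vertical below 0.1 rad)) and ((x of module_a_center in the frame of plate between 0.043 and 0.06 m and y of module_a_center in the frame of plate between -0.01 and 0.01 m and z of module_a_center in the frame of plate below 0.026 m and angle between the x axis of module_a_center and the x axis of plate, either way round below 0.14 rad and angle between module_a_center's own z axis and vertical below 0.1 rad) or (x of module_b_center in the frame of plate between 0.043 and 0.06 m and y of module_b_center in the frame of plate between -0.01 and 0.01 m and z of module_b_center in the frame of plate below 0.026 m and angle between the x axis of module_b_center and the x axis of plate, either way round below 0.14 rad and angle between module_b_center's own z axis and vertical below 0.1 rad) or (x of module_c_center in the frame of plate between 0.043 and 0.06 m and y of module_c_center in the frame of plate between -0.01 and 0.01 m and z of module_c_center in the frame of plate below 0.026 m and angle between the x axis of module_c_center and the x axis of plate, either way round below 0.14 rad and angle between module_c_center's own z axis and vertical below 0.1 rad)) and ((x of module_a_center in the frame of plate between 0.043 and 0.06 m and y of module_a_center in the frame of plate between 0.08 and 0.1 m and z of module_a_center in the frame of plate below 0.026 m and angle between the x axis of module_a_center and the x axis of plate, either way round below 0.14 rad and angle between module_a_center's own z axis and vertical below 0.1 rad) or (x of module_b_center in the frame of plate between 0.043 and 0.06 m and y of module_b_center in the frame of plate between 0.08 and 0.1 m and z of module_b_center in the frame of plate below 0.026 m and angle between the x axis of module_b_center and the x axis of plate, either way round below 0.14 rad and angle between module_b_center's own z axis and vertical below 0.1 rad) or (x of module_c_center in the frame of plate between 0.043 and 0.06 m and y of module_c_center in the frame of plate between 0.08 and 0.1 m and z of module_c_center in the frame of plate below 0.026 m and angle between the x axis of module_c_center and the x axis of plate, either way round below 0.14 rad and angle between module_c_center's own z axis and vertical below 0.1 rad)) and value of joint cover between 0.925 and 1.17 rad and velocity of joint cover between -0.06 and 0.06 rad/s and contact force between the fingers and cover above 0.5 N); the arm keeps its last pose, push and grip.
It fails at once if a bystander is shifted more than 30 mm (distance of any of capacitor, screwdriver, heatsink, tape, fan from where it was at the start of the episode above 0.03 m).
It also fails if it takes over 67 s, if anything falls off the work surface, if the arm or the gripper's body presses on something with over 40 N, if the wrist force passes 120 N, or if a joint passes its speed limit or range.

## Working session

There is one attempt and no reset: what is moved stays moved. The work goes in short steps, Python scripts to look and compute and a tool call to move; the robot and the scene stay as the last step left them, time stands still between calls to the robot, and variables do not carry over. Pictures are saved under pics/ and viewed, at most 10 in all, crops included, and the job is handed in when it is done.

Besides the shell and the picture viewer there is one more tool, called as name(argument=value, ...), one argument or row to a line, values as JSON. arm_command: Moves the arm, as the interface text tells. Its arguments: {"type":"object","properties":{"series":{"type":"array"},"gripper":{"type":"number"},"force":{"type":"number"}},"required":["series"]}

```bash
mkdir -p pics; python3 - <<'E'
from bench import bot, eyes
import cv2
print(bot.read_state(), bot.pinch_z)
for n in("scene","top"):
    im=eyes.capture(n); cv2.imwrite(f"pics/{n}0.png",im[:,:,::-1]); print(n,eyes.camera_params(n))
E
```

```text
{'t': 0.0, 'joint_pos': array([-1.24078260e+00,  4.87590627e-02,  9.76058456e-02,  1.62196128e+00,
        2.42462890e-05,  1.44297546e+00]), 'qvel': array([-0.00027291, -0.00201658,  0.00019492,  0.00081845, -0.00019503,
        0.00096851]), 'joint_torque': array([ 8.09465041e-05, -3.38787925e+01,  3.20013106e+01,  2.04321725e-02,
       -2.04577113e-04,  3.36828784e-06]), 'ee_pos': array([ 231.8468763 , -470.37634873,  230.11681505]), 'tool_rot': array([ 9.73912005e-01,  2.26923031e-01, -1.04918413e-04, -1.15438832e-03]), 'wrist_force': array([-0.00613226, -0.87515743, -0.04046344]), 'moment': array([0.00345551, 0.02245383, 0.03425663]), 'finger_force': 0.0, 'gripper_width': 1.0016417116248788} 18.700000000000003
scene {'fx': 507.1143117040417, 'fy': 507.1143117040417, 'cx': 313.5725612413622, 'cy': 233.47460588473965, 'eye': array([1086.79441054,  754.56324694,  726.37113022]), 'orientation': array([ 0.30254318,  0.83178838, -0.44027179, -0.15085247])}
top {'fx': 469.6342845332239, 'fy': 469.6342845332239, 'cx': 312.2269488242268, 'cy': 233.78720695808337, 'eye': array([ 331.70019422,   72.15377424, 1309.83134149]), 'orientation': array([ 0.71313312, -0.69676706,  0.05624056, -0.05285655])}
```

View pics/top0.png

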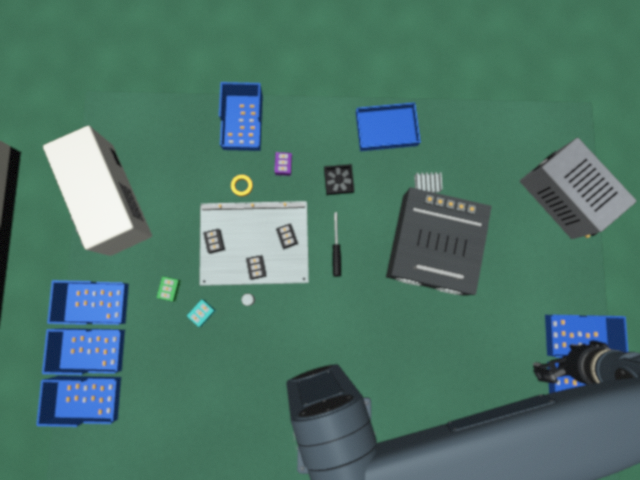

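View pics/scene0.png

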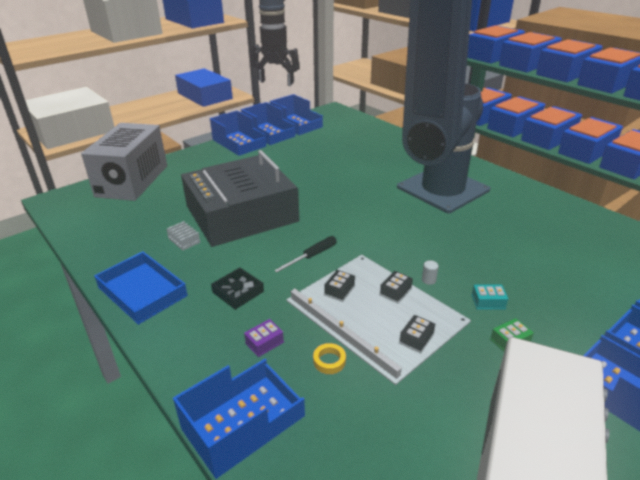

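The top view shows three black modules on the plate at px (214,240), (256,267) and (287,236), which fit a, b and c. The green (168,289), turquoise (200,313) and purple (284,162) blocks are look-alikes off the plate, so I'll leave them alone. The handle is the bright bar at (440,271), and the studs are along row ~207. Next I'll measure and confirm in an enlarged crop.

```bash
cat > h.py <<'E'
from bench import bot, eyes
import cv2, numpy as np
from scipy.spatial.transform import Rotation as R
def ray(n,px,z):
    p=eyes.camera_params(n); px=np.atleast_2d(px).astype(float)
    d=np.c_[(px[:,0]-p['cx'])/p['fx'],(px[:,1]-p['cy'])/p['fy'],np.ones(len(px))]
    d=R.from_quat(p['orientation']).apply(d)
    return p['eye']+d*((z-p['eye'][2])/d[:,2])[:,None]
def blobs(mask,amin,amax,off=(0,0)):
    n,l,s,c=cv2.connectedComponentsWithStats(mask.astype(np.uint8))
    return [(c[i]+off,s[i,4],np.argwhere(l==i)[:,::-1]+off) for i in range(1,n) if amin<=s[i,4]<=amax]
def rect(n,pts,z):
    w=ray(n,pts,z)[:,:2]
    (c,s,a)=cv2.minAreaRect(w.astype(np.float32))
    if s[0]<s[1]: a+=90
    return np.round(c,1),np.round(s,1),round((a+90)%180-90,1)
E
python3 - <<'E'
from h import *
im=eyes.capture("top"); cv2.imwrite("pics/t1.png",im[:,:,::-1])
c=im[150:310,140:500,::-1]; cv2.imwrite("pics/crop1.png",cv2.resize(c,None,fx=2.2,fy=2.2,interpolation=cv2.INTER_CUBIC))
hsv=cv2.cvtColor(im,cv2.COLOR_RGB2HSV).astype(int); H,S,V=hsv[...,0],hsv[...,1],hsv[...,2]
def roi(m,x0,x1,y0,y1):
    o=np.zeros_like(m); o[y0:y1,x0:x1]=m[y0:y1,x0:x1]; return o
print("stud");
for b in blobs(roi((S>70)&(H<35)&(V>90),200,310,198,214),1,40): print(b[0].round(1),b[1],ray("top",b[0],31).round(1))
print("plate",[ (rect("top",b[2],4),b[1]) for b in blobs(roi((S<60)&(V>120),190,320,195,295),2000,20000)])
m=roi((V<100),200,308,212,284)
m=cv2.morphologyEx(m.astype(np.uint8),cv2.MORPH_CLOSE,np.ones((7,7)))
for b in blobs(m,100,900): print("mod",b[0].round(1),b[1],rect("top",b[2],20), ray("top",b[0],20).round(1))
for b in blobs(roi((S<60)&(V>110),395,490,205,285),30,900): print("bar",b[0].round(1),b[1],rect("top",b[2],138),rect("top",b[2],103))
for nm,x0,x1,y0,y1 in(("cap",235,262,290,310),):
  for b in blobs(roi((S<60)&(V>110),x0,x1,y0,y1),20,900): print(nm,ray("top",b[0],45).round(0))
E
```

```text
stud
[284.3 203.7] 3 [[613.8 147.8  31. ]]
[219.5 205.5] 4 [[604.3 327.6  31. ]]
[252.3 204.7] 3 [[608.8 236.6  31. ]]
plate [((array([507.5, 232.2]), array([234.9, 304.8]), -87.3), np.int32(8406))]
mod [287.5 238.2] 135 (array([524.1, 138.8]), array([57.7, 40.4]), 20.1) [[518.4 136.4  20. ]]
mod [215.9 242.5] 157 (array([505.7, 339.7]), array([58. , 44.5]), 15.6) [[501.8 334.3  20. ]]
mod [257.3 268. ] 140 (array([436.4, 220.5]), array([56.4, 43. ]), 13.7) [[434. 217.  20.]]
bar [471.3 208.5] 38 (array([ 589.1, -336.3]), array([17.9, 18.7]), -1.6) (array([ 596.8, -348.5]), array([18.4, 19.2]), -1.6)
bar [447.  216.6] 310 (array([ 566.7, -273. ]), array([176.9,  11.6]), 78.0) (array([ 573.7, -283.3]), array([182.2,  11.9]), 78.0)
bar [439.6 271.3] 248 (array([ 427. , -251.5]), array([120.6,  12.9]), 78.0) (array([ 429.8, -261.2]), array([124.2,  13.2]), 78.0)
bar [408.3 281.4] 80 (array([ 400.4, -174. ]), array([53. , 11.3]), 80.0) (array([ 402.4, -181.4]), array([54.5, 11.6]), 80.0)
cap [[348. 238.  45.]]
```

View pics/crop1.png

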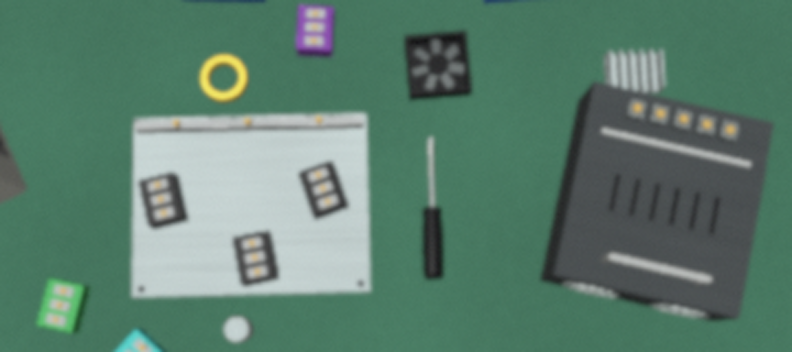

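The crop confirms it: the three black blocks on the aluminium plate are the modules, and the look-alikes are coloured and off the plate. The plate's origin comes out near (523,233) with a yaw of about 0.05 rad. I'll refine the module poses at sub-pixel level from the saved picture and add a move helper.

```bash
cat >> h.py <<'E'
def go(x,y,z,yaw=None,cmd=None):
    s=bot.read_state(); r=R.from_quat(s['tool_rot'])
    d=r.inv().apply(np.array([x,y,z])-s['ee_pos'])/1000
    w=np.zeros(3)
    if yaw is not None:
        t=R.from_euler('z',yaw)*R.from_quat([1,0,0,0]); w=(r.inv()*t).as_rotvec()
    print("t%.2f"%s['t'],"shift",d.round(4),"w",w.round(3),"at",s['ee_pos'].round(1),"yaw %.3f"%np.arctan2(*r.as_matrix()[[1,0],0]))
E
python3 - <<'E'
from h import *
im=cv2.imread("pics/t1.png"); k=6
x0,y0,x1,y1=200,212,308,284
g=cv2.cvtColor(im[y0:y1,x0:x1],cv2.COLOR_BGR2GRAY); u=cv2.resize(g,None,fx=k,fy=k,interpolation=cv2.INTER_CUBIC)
for th in(100,120,140):
  m=(u<th).astype(np.uint8)
  cs,_=cv2.findContours(m,cv2.RETR_EXTERNAL,cv2.CHAIN_APPROX_NONE)
  for c in cs:
    if 3000<cv2.contourArea(c)<25000:
      p=(c[:,0,:]+.5)/k-.5+[x0,y0]; print(th,rect("top",p,20))
go(505,338,160,0.27+np.pi)
E
```

```text
100 (array([436.2, 220.7]), array([57.7, 44.2]), 13.2)
100 (array([506.3, 340. ]), array([59.9, 45.6]), 15.9)
100 (array([524.6, 139. ]), array([59.4, 42.1]), 21.0)
120 (array([436.5, 220.8]), array([60.1, 46.5]), 13.4)
120 (array([506.3, 340.2]), array([62.1, 47.8]), 15.6)
120 (array([524.7, 139.1]), array([61.7, 44.3]), 20.9)
140 (array([436.7, 221. ]), array([62.4, 48.7]), 13.4)
140 (array([506.4, 340.3]), array([64.3, 50. ]), 15.8)
140 (array([524.8, 139.1]), array([64. , 46.3]), 20.4)
t0.15 shift [ 0.6023 -0.6044  0.0716] w [ 0.    -0.003 -2.954] at [ 231.9 -470.5  230.4] yaw 0.458
```

arm_command(
  series=[
    {"tx": 0.6023, "ty": -0.6044, "tz": 0, "wz": -2.954},
    {"tx": 0.6023, "ty": -0.6044, "tz": 0, "wz": -2.954},
    {"tx": 0.6023, "ty": -0.6044, "tz": 0, "wz": -2.954},
    {"tx": 0.6023, "ty": -0.6044, "tz": 0, "wz": -2.954},
    {"tx": 0.6023, "ty": -0.6044, "tz": 0, "wz": -2.954},
    {"tx": 0.6023, "ty": -0.6044, "tz": 0, "wz": -2.954},
    {"tx": 0.6023, "ty": -0.6044, "tz": 0, "wz": -2.954},
    {"tx": 0.6023, "ty": -0.6044, "tz": 0, "wz": -2.954},
    {"tx": 0.6023, "ty": -0.6044, "tz": 0, "wz": -2.954},
    {"tx": 0.6023, "ty": -0.6044, "tz": 0, "wz": -2.954},
  ],
  gripper=0.0854,
)

```text
$.series[0]: bad value
```

```bash
python3 -c "
from h import *
go(506,340,110,0.274+np.pi)"
```

```text
t0.15 shift [ 0.6041 -0.6057  0.1216] w [ 0.    -0.003 -2.958] at [ 231.9 -470.5  230.4] yaw 0.458
```

arm_command(
  series=[
    {"tx": 0.6, "ty": -0.6, "tz": 0, "wx": 0, "wy": 0, "wz": -2.95},
    {"tx": 0.6, "ty": -0.6, "tz": 0, "wx": 0, "wy": 0, "wz": -2.95},
    {"tx": 0.6, "ty": -0.6, "tz": 0, "wx": 0, "wy": 0, "wz": -2.95},
    {"tx": 0.6, "ty": -0.6, "tz": 0, "wx": 0, "wy": 0, "wz": -2.95},
    {"tx": 0.6, "ty": -0.6, "tz": 0, "wx": 0, "wy": 0, "wz": -2.95},
    {"tx": 0.6, "ty": -0.6, "tz": 0, "wx": 0, "wy": 0, "wz": -2.95},
    {"tx": 0.6, "ty": -0.6, "tz": 0, "wx": 0, "wy": 0, "wz": -2.95},
    {"tx": 0.6, "ty": -0.6, "tz": 0, "wx": 0, "wy": 0, "wz": -2.95},
    {"tx": 0.6, "ty": -0.6, "tz": 0, "wx": 0, "wy": 0, "wz": -2.95},
    {"tx": 0.6, "ty": -0.6, "tz": 0, "wx": 0, "wy": 0, "wz": -2.95},
  ],
  gripper=0.0854,
)

```text
t: 0.98
ee_pos: [366.1, -74.5, 231.2]
tool_rot: [0.655, 0.756, 0.0, 0.0]
wrist_force: [2.1, -0.6, 0.2]
gripper_width: 0.999
finger_force: 0.0
```

```bash
python3 -c "
from h import *
go(506,340,110,0.274+np.pi)"
```

```text
t0.98 shift [0.3904 0.1973 0.1212] w [ 0.000e+00  1.000e-03 -1.702e+00] at [366.1 -74.5 231.2] yaw 1.713
```

arm_command(
  series=[
    {"tx": 0.37, "ty": 0.19, "tz": 0.1, "wx": 0, "wy": 0, "wz": -1.65},
    {"tx": 0.37, "ty": 0.19, "tz": 0.1, "wx": 0, "wy": 0, "wz": -1.65},
    {"tx": 0.37, "ty": 0.19, "tz": 0.1, "wx": 0, "wy": 0, "wz": -1.65},
    {"tx": 0.37, "ty": 0.19, "tz": 0.1, "wx": 0, "wy": 0, "wz": -1.65},
    {"tx": 0.37, "ty": 0.19, "tz": 0.1, "wx": 0, "wy": 0, "wz": -1.65},
    {"tx": 0.37, "ty": 0.19, "tz": 0.1, "wx": 0, "wy": 0, "wz": -1.65},
    {"tx": 0.37, "ty": 0.19, "tz": 0.1, "wx": 0, "wy": 0, "wz": -1.65},
    {"tx": 0.37, "ty": 0.19, "tz": 0.1, "wx": 0, "wy": 0, "wz": -1.65},
    {"tx": 0.37, "ty": 0.19, "tz": 0.1, "wx": 0, "wy": 0, "wz": -1.65},
    {"tx": 0.37, "ty": 0.19, "tz": 0.1, "wx": 0, "wy": 0, "wz": -1.65},
  ],
)

```text
t: 1.82
ee_pos: [500.1, 307.9, 132.8]
tool_rot: [0.088, 0.996, -0.0, -0.0]
wrist_force: [-0.4, -0.6, 0.4]
gripper_width: 1.001
finger_force: 0.0
```

```bash
python3 -c "
from h import *
go(506,340,80,0.274+np.pi)"
```

```text
t1.82 shift [-0.0002  0.0327  0.0528] w [-0.    -0.001 -0.451] at [500.1 307.9 132.8] yaw 2.964
```

arm_command(
  series=[
    {"tx": 0, "ty": 0.0327, "tz": 0.05, "wx": 0, "wy": 0, "wz": -0.42},
    {"tx": 0, "ty": 0.0327, "tz": 0.05, "wx": 0, "wy": 0, "wz": -0.42},
    {"tx": 0, "ty": 0.0327, "tz": 0.05, "wx": 0, "wy": 0, "wz": -0.42},
    {"tx": 0, "ty": 0.0327, "tz": 0.05, "wx": 0, "wy": 0, "wz": -0.42},
    {"tx": 0, "ty": 0.0327, "tz": 0.05, "wx": 0, "wy": 0, "wz": -0.42},
    {"tx": 0, "ty": 0.0327, "tz": 0.05, "wx": 0, "wy": 0, "wz": -0.42},
  ],
)

```text
t: 2.32
ee_pos: [505.9, 338.0, 83.4]
tool_rot: [-0.117, 0.993, -0.0, -0.0]
wrist_force: [0.8, -0.4, -0.3]
gripper_width: 0.998
finger_force: 0.0
```

```bash
python3 -c "
from h import *
go(506.3,340.2,10,0.274+np.pi)"
```

```text
t2.32 shift [-0.0009  0.0021  0.0734] w [-0.    -0.001 -0.039] at [505.9 338.   83.4] yaw -2.907
```

arm_command(
  series=[
    {"tx": -0.001, "ty": 0.002, "tz": 0.035, "wx": 0, "wy": 0, "wz": -0.039},
    {"tx": -0.001, "ty": 0.002, "tz": 0.07, "wx": 0, "wy": 0, "wz": -0.039},
    {"tx": -0.001, "ty": 0.002, "tz": 0.07, "wx": 0, "wy": 0, "wz": -0.039},
    {"tx": -0.001, "ty": 0.002, "tz": 0.07, "wx": 0, "wy": 0, "wz": -0.039},
  ],
)

```text
t: 2.65
ee_pos: [504.1, 338.6, 11.5]
tool_rot: [-0.137, 0.991, -0.001, -0.003]
wrist_force: [-0.1, 1.0, 0.3]
gripper_width: 0.999
finger_force: 0.0
```

arm_command(
  series=[
    {"tx": 0, "ty": 0, "tz": 0, "wx": 0, "wy": 0, "wz": 0},
    {"tx": 0, "ty": 0, "tz": 0, "wx": 0, "wy": 0, "wz": 0},
    {"tx": 0, "ty": 0, "tz": 0, "wx": 0, "wy": 0, "wz": 0},
    {"tx": 0, "ty": 0, "tz": 0, "wx": 0, "wy": 0, "wz": 0},
    {"tx": 0, "ty": 0, "tz": 0, "wx": 0, "wy": 0, "wz": 0},
    {"tx": 0, "ty": 0, "tz": 0, "wx": 0, "wy": 0, "wz": 0},
  ],
  gripper=0.035,
  force=30,
)

```text
t: 3.15
ee_pos: [508.8, 341.3, 17.1]
tool_rot: [-0.137, 0.991, 0.001, 0.003]
wrist_force: [-1.1, -1.6, 6.1]
gripper_width: 0.529
finger_force: 33.3
```

```bash
python3 -c "
from h import *
go(568.2,325.3,30,0.05+np.pi)
go(568.2,325.3,12,0.05+np.pi)"
```

```text
t3.15 shift [-0.0529 -0.0315 -0.0127] w [0.002 0.005 0.225] at [508.8 341.3  17.1] yaw -2.867
t3.15 shift [-0.0528 -0.0315  0.0053] w [0.002 0.005 0.225] at [508.8 341.3  17.1] yaw -2.867
```

arm_command(
  series=[
    {"tx": 0, "ty": 0, "tz": -0.013, "wx": 0, "wy": 0, "wz": 0},
    {"tx": -0.026, "ty": -0.016, "tz": -0.013, "wx": 0, "wy": 0, "wz": 0.11},
    {"tx": -0.05, "ty": -0.0315, "tz": -0.013, "wx": 0, "wy": 0, "wz": 0.225},
    {"tx": -0.05, "ty": -0.0315, "tz": -0.013, "wx": 0, "wy": 0, "wz": 0.225},
    {"tx": -0.05, "ty": -0.0315, "tz": -0.013, "wx": 0, "wy": 0, "wz": 0.225},
    {"tx": -0.05, "ty": -0.0315, "tz": -0.013, "wx": 0, "wy": 0, "wz": 0.225},
  ],
)

```text
t: 3.65
ee_pos: [562.6, 323.2, 26.6]
tool_rot: [-0.025, 1.0, -0.0, -0.001]
wrist_force: [-0.6, -0.6, -2.0]
gripper_width: 0.532
finger_force: 32.3
```

```bash
python3 -c "
from h import *
go(570,325.3,16,0.05+np.pi)"
```

```text
t3.65 shift [-0.0076  0.0017  0.0106] w [-0.    -0.002  0.001] at [562.6 323.2  26.6] yaw -3.091
```

arm_command(
  series=[
    {"tx": -0.0076, "ty": 0.0017, "tz": 0, "wx": 0, "wy": 0, "wz": 0},
    {"tx": -0.0076, "ty": 0.0017, "tz": 0.005, "wx": 0, "wy": 0, "wz": 0},
    {"tx": -0.0076, "ty": 0.0017, "tz": 0.01, "wx": 0, "wy": 0, "wz": 0},
    {"tx": -0.0076, "ty": 0.0017, "tz": 0.01, "wx": 0, "wy": 0, "wz": 0},
    {"tx": -0.0076, "ty": 0.0017, "tz": 0.01, "wx": 0, "wy": 0, "wz": 0},
    {"tx": -0.0076, "ty": 0.0017, "tz": 0.01, "wx": 0, "wy": 0, "wz": 0},
  ],
)

```text
t: 4.15
ee_pos: [569.9, 326.0, 16.9]
tool_rot: [-0.026, 1.0, 0.0, -0.0]
wrist_force: [-2.2, 1.5, 1.5]
gripper_width: 0.534
finger_force: 32.9
```

```bash
cat >> h.py <<'E'
def mods(name):
    im=eyes.capture("top"); cv2.imwrite(f"pics/{name}.png",im[:,:,::-1]); k=6
    x0,y0,x1,y1=200,205,308,284
    g=cv2.cvtColor(im[y0:y1,x0:x1],cv2.COLOR_RGB2GRAY); u=cv2.resize(g,None,fx=k,fy=k,interpolation=cv2.INTER_CUBIC)
    cs,_=cv2.findContours((u<110).astype(np.uint8),cv2.RETR_EXTERNAL,cv2.CHAIN_APPROX_NONE)
    for c in cs:
        if 3000<cv2.contourArea(c)<60000:
            r=rect("top",(c[:,0,:]+.5)/k-.5+[x0,y0],20); d=r[0]-[523,233]
            print(r,"plate",(d@[.9988,.05]).round(1),(d@[-.05,.9988]).round(1))
E
python3 -c "
from h import *
mods('t2');s=bot.read_state();print(s['wrist_force'])
go(570,325.3,16,0.05+np.pi)
c=cv2.imread('pics/t2.png')[190:300,180:320]; cv2.imwrite('pics/c2.png',cv2.resize(c,None,fx=4,fy=4))"
```

```text
(array([436.3, 220.8]), array([58.7, 45.1]), 13.2) plate -87.2 -7.9
(array([524.6, 139.1]), array([60.3, 43.1]), 21.0) plate -3.1 -93.9
[-2.19161745  0.50882443  0.56405236]
t4.20 shift [-0.     -0.0007  0.0009] w [ 0.001 -0.001  0.001] at [569.9 326.   16.9] yaw -3.091
```

View pics/c2.png

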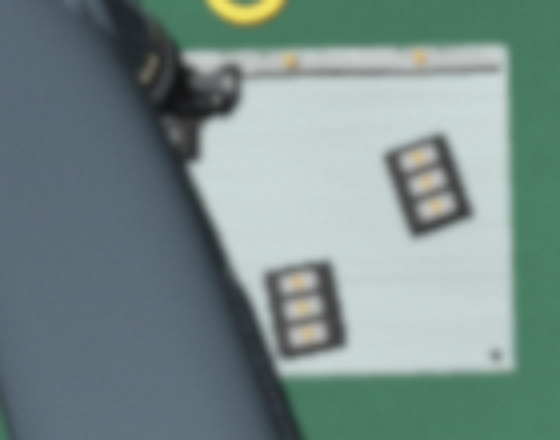

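The arm hides the left module, while the other two haven't moved. I'll press gently towards the bar and then release.

arm_command(
  series=[
    {"tx": -0.003, "ty": -0.0005, "tz": 0, "wx": 0, "wy": 0, "wz": 0},
    {"tx": -0.003, "ty": -0.0005, "tz": 0, "wx": 0, "wy": 0, "wz": 0},
    {"tx": -0.003, "ty": -0.0005, "tz": 0, "wx": 0, "wy": 0, "wz": 0},
  ],
)

```text
t: 4.45
ee_pos: [570.0, 325.9, 16.9]
tool_rot: [-0.026, 1.0, 0.001, -0.004]
wrist_force: [-9.5, 2.4, 6.3]
gripper_width: 0.529
finger_force: 33.5
```

arm_command(
  series=[
    {"tx": 0, "ty": 0, "tz": 0, "wx": 0, "wy": 0, "wz": 0},
    {"tx": 0, "ty": 0, "tz": 0, "wx": 0, "wy": 0, "wz": 0},
    {"tx": 0, "ty": 0, "tz": 0, "wx": 0, "wy": 0, "wz": 0},
    {"tx": 0, "ty": 0, "tz": 0, "wx": 0, "wy": 0, "wz": 0},
  ],
  gripper=0.075,
)

```text
t: 4.78
ee_pos: [574.6, 325.0, 17.0]
tool_rot: [-0.025, 1.0, -0.0, 0.001]
wrist_force: [0.6, 0.3, -0.5]
gripper_width: 0.882
finger_force: 0.0
```

arm_command(
  series=[
    {"tx": 0, "ty": 0, "tz": -0.035, "wx": 0, "wy": 0, "wz": 0},
    {"tx": 0, "ty": 0, "tz": -0.07, "wx": 0, "wy": 0, "wz": 0},
    {"tx": 0, "ty": 0, "tz": -0.07, "wx": 0, "wy": 0, "wz": 0},
  ],
  gripper=0.0854,
)

```text
t: 5.03
ee_pos: [578.7, 326.9, 95.7]
tool_rot: [-0.025, 1.0, 0.003, 0.007]
wrist_force: [1.8, 0.5, 2.0]
gripper_width: 1.003
finger_force: 0.0
```

```bash
python3 -c "
from h import *
go(436.5,220.8,85,0.234+np.pi)"
```

```text
t5.03 shift [ 0.1475 -0.0989  0.0083] w [ 0.003  0.014 -0.184] at [578.7 326.9  95.7] yaw -3.092
```

arm_command(
  series=[
    {"tx": 0.1475, "ty": -0.099, "tz": 0, "wx": 0, "wy": 0, "wz": -0.184},
    {"tx": 0.1475, "ty": -0.099, "tz": 0, "wx": 0, "wy": 0, "wz": -0.184},
    {"tx": 0.1475, "ty": -0.099, "tz": 0, "wx": 0, "wy": 0, "wz": -0.184},
    {"tx": 0.1475, "ty": -0.099, "tz": 0, "wx": 0, "wy": 0, "wz": -0.184},
    {"tx": 0.1475, "ty": -0.099, "tz": 0, "wx": 0, "wy": 0, "wz": -0.184},
    {"tx": 0.1475, "ty": -0.099, "tz": 0, "wx": 0, "wy": 0, "wz": -0.184},
    {"tx": 0.1475, "ty": -0.099, "tz": 0, "wx": 0, "wy": 0, "wz": -0.184},
    {"tx": 0.1475, "ty": -0.099, "tz": 0, "wx": 0, "wy": 0, "wz": -0.184},
  ],
)

```text
t: 5.7
ee_pos: [433.4, 219.5, 87.9]
tool_rot: [-0.117, 0.993, 0.0, 0.002]
wrist_force: [0.4, -0.2, -0.2]
gripper_width: 1.001
finger_force: 0.0
```

```bash
python3 -c "
from h import *
go(436.5,220.8,14,0.234+np.pi)"
```

```text
t5.70 shift [-0.003   0.0005  0.0739] w [ 0.     0.004 -0.   ] at [433.4 219.5  87.9] yaw -2.908
```

arm_command(
  series=[
    {"tx": -0.003, "ty": 0.0005, "tz": 0.037, "wx": 0, "wy": 0.002, "wz": 0},
    {"tx": -0.003, "ty": 0.0005, "tz": 0.073, "wx": 0, "wy": 0.002, "wz": 0},
    {"tx": -0.003, "ty": 0.0005, "tz": 0.073, "wx": 0, "wy": 0.002, "wz": 0},
    {"tx": -0.003, "ty": 0.0005, "tz": 0.073, "wx": 0, "wy": 0.002, "wz": 0},
  ],
)

```text
t: 6.03
ee_pos: [433.0, 219.9, 11.9]
tool_rot: [-0.117, 0.993, -0.001, -0.004]
wrist_force: [1.0, -0.7, 0.6]
gripper_width: 0.997
finger_force: 0.0
```

arm_command(
  series=[
    {"tx": 0, "ty": 0, "tz": 0, "wx": 0, "wy": 0, "wz": 0},
    {"tx": 0, "ty": 0, "tz": 0, "wx": 0, "wy": 0, "wz": 0},
    {"tx": 0, "ty": 0, "tz": 0, "wx": 0, "wy": 0, "wz": 0},
    {"tx": 0, "ty": 0, "tz": 0, "wx": 0, "wy": 0, "wz": 0},
    {"tx": 0, "ty": 0, "tz": 0, "wx": 0, "wy": 0, "wz": 0},
    {"tx": 0, "ty": 0, "tz": 0, "wx": 0, "wy": 0, "wz": 0},
  ],
  gripper=0.035,
  force=30,
)

```text
t: 6.53
ee_pos: [436.8, 221.1, 16.6]
tool_rot: [-0.117, 0.993, 0.001, 0.002]
wrist_force: [0.1, 1.5, 6.0]
gripper_width: 0.529
finger_force: 33.1
```

```bash
python3 -c "
from h import *
go(567,235.2,30,0.05+np.pi)"
```

```text
t6.53 shift [-0.13   -0.0165 -0.0129] w [0.001 0.004 0.184] at [436.8 221.1  16.6] yaw -2.907
```

arm_command(
  series=[
    {"tx": 0, "ty": 0, "tz": -0.012, "wx": 0, "wy": 0, "wz": 0},
    {"tx": -0.03, "ty": -0.004, "tz": -0.013, "wx": 0, "wy": 0, "wz": 0.05},
    {"tx": -0.065, "ty": -0.008, "tz": -0.013, "wx": 0, "wy": 0, "wz": 0.1},
    {"tx": -0.1, "ty": -0.012, "tz": -0.013, "wx": 0, "wy": 0, "wz": 0.15},
    {"tx": -0.13, "ty": -0.0165, "tz": -0.013, "wx": 0, "wy": 0, "wz": 0.184},
    {"tx": -0.13, "ty": -0.0165, "tz": -0.013, "wx": 0, "wy": 0, "wz": 0.184},
    {"tx": -0.13, "ty": -0.0165, "tz": -0.013, "wx": 0, "wy": 0, "wz": 0.184},
    {"tx": -0.13, "ty": -0.0165, "tz": -0.013, "wx": 0, "wy": 0, "wz": 0.184},
  ],
)

```text
t: 7.2
ee_pos: [563.3, 233.9, 26.0]
tool_rot: [-0.025, 1.0, -0.001, -0.002]
wrist_force: [-0.4, 0.5, -2.6]
gripper_width: 0.53
finger_force: 32.2
```

```bash
python3 -c "
from h import *
go(572.5,235.4,16.6,0.05+np.pi)"
```

```text
t7.20 shift [-0.0093  0.001   0.0093] w [-0.001 -0.005  0.001] at [563.3 233.9  26. ] yaw -3.091
```

arm_command(
  series=[
    {"tx": -0.006, "ty": 0.001, "tz": 0.005, "wx": 0, "wy": 0, "wz": 0},
    {"tx": -0.0093, "ty": 0.001, "tz": 0.0095, "wx": 0, "wy": 0, "wz": 0},
    {"tx": -0.012, "ty": 0.001, "tz": 0.0095, "wx": 0, "wy": 0, "wz": 0},
    {"tx": -0.012, "ty": 0.001, "tz": 0.0095, "wx": 0, "wy": 0, "wz": 0},
    {"tx": -0.012, "ty": 0.001, "tz": 0.0095, "wx": 0, "wy": 0, "wz": 0},
  ],
)

```text
t: 7.62
ee_pos: [572.2, 235.9, 16.7]
tool_rot: [-0.026, 1.0, -0.0, -0.005]
wrist_force: [-8.4, -0.2, 4.9]
gripper_width: 0.527
finger_force: 33.0
```

arm_command(
  series=[
    {"tx": 0, "ty": 0, "tz": 0, "wx": 0, "wy": 0, "wz": 0},
    {"tx": 0, "ty": 0, "tz": 0, "wx": 0, "wy": 0, "wz": 0},
    {"tx": 0, "ty": 0, "tz": 0, "wx": 0, "wy": 0, "wz": 0},
    {"tx": 0, "ty": 0, "tz": 0, "wx": 0, "wy": 0, "wz": 0},
  ],
  gripper=0.07,
)

```text
t: 7.95
ee_pos: [577.1, 235.9, 17.6]
tool_rot: [-0.025, 1.0, -0.0, -0.0]
wrist_force: [-0.7, 0.6, -0.3]
gripper_width: 0.819
finger_force: 0.0
```

arm_command(
  series=[
    {"tx": 0, "ty": 0, "tz": -0.035, "wx": 0, "wy": 0, "wz": 0},
    {"tx": 0, "ty": 0, "tz": -0.07, "wx": 0, "wy": 0, "wz": 0},
    {"tx": 0, "ty": 0, "tz": -0.07, "wx": 0, "wy": 0, "wz": 0},
    {"tx": 0, "ty": 0, "tz": -0.07, "wx": 0, "wy": 0, "wz": 0},
  ],
  gripper=0.0854,
)

```text
t: 8.28
ee_pos: [579.9, 236.6, 91.4]
tool_rot: [-0.025, 1.0, 0.001, 0.003]
wrist_force: [0.1, 0.9, 0.1]
gripper_width: 0.997
finger_force: 0.0
```

```bash
python3 -c "
from h import *
go(524.7,139.1,85,0.36+np.pi)"
```

```text
t8.28 shift [ 0.06   -0.0946  0.0059] w [ 0.     0.007 -0.31 ] at [579.9 236.6  91.4] yaw -3.092
```

arm_command(
  series=[
    {"tx": 0.061, "ty": -0.0946, "tz": 0, "wx": 0, "wy": 0, "wz": -0.31},
    {"tx": 0.061, "ty": -0.0946, "tz": 0, "wx": 0, "wy": 0, "wz": -0.31},
    {"tx": 0.061, "ty": -0.0946, "tz": 0, "wx": 0, "wy": 0, "wz": -0.31},
    {"tx": 0.061, "ty": -0.0946, "tz": 0, "wx": 0, "wy": 0, "wz": -0.31},
    {"tx": 0.061, "ty": -0.0946, "tz": 0, "wx": 0, "wy": 0, "wz": -0.31},
    {"tx": 0.061, "ty": -0.0946, "tz": 0, "wx": 0, "wy": 0, "wz": -0.31},
  ],
)

```text
t: 8.78
ee_pos: [520.6, 138.5, 86.7]
tool_rot: [-0.179, 0.984, 0.0, -0.001]
wrist_force: [0.7, 0.1, -0.2]
gripper_width: 0.998
finger_force: 0.0
```

```bash
python3 -c "
from h import *
go(524.7,139.1,14,0.36+np.pi)"
```

```text
t8.78 shift [-0.0042 -0.0009  0.0727] w [ 0.001 -0.002 -0.001] at [520.6 138.5  86.7] yaw -2.782
```

arm_command(
  series=[
    {"tx": -0.004, "ty": -0.001, "tz": 0.037, "wx": 0, "wy": 0, "wz": 0},
    {"tx": -0.004, "ty": -0.001, "tz": 0.072, "wx": 0, "wy": 0, "wz": 0},
    {"tx": -0.004, "ty": -0.001, "tz": 0.072, "wx": 0, "wy": 0, "wz": 0},
    {"tx": -0.004, "ty": -0.001, "tz": 0.072, "wx": 0, "wy": 0, "wz": 0},
  ],
)

```text
t: 9.12
ee_pos: [522.0, 139.3, 12.7]
tool_rot: [-0.18, 0.984, 0.0, -0.004]
wrist_force: [0.6, 0.2, 0.6]
gripper_width: 0.999
finger_force: 0.0
```

arm_command(
  series=[
    {"tx": 0, "ty": 0, "tz": 0, "wx": 0, "wy": 0, "wz": 0},
    {"tx": 0, "ty": 0, "tz": 0, "wx": 0, "wy": 0, "wz": 0},
    {"tx": 0, "ty": 0, "tz": 0, "wx": 0, "wy": 0, "wz": 0},
    {"tx": 0, "ty": 0, "tz": 0, "wx": 0, "wy": 0, "wz": 0},
    {"tx": 0, "ty": 0, "tz": 0, "wx": 0, "wy": 0, "wz": 0},
    {"tx": 0, "ty": 0, "tz": 0, "wx": 0, "wy": 0, "wz": 0},
  ],
  gripper=0.035,
  force=30,
)

```text
t: 9.62
ee_pos: [526.8, 139.3, 18.1]
tool_rot: [-0.179, 0.984, 0.0, 0.002]
wrist_force: [0.1, 1.3, 6.5]
gripper_width: 0.53
finger_force: 33.1
```

```bash
python3 -c "
from h import *
go(566.5,145,30,0.05+np.pi)"
```

```text
t9.62 shift [-0.0392 -0.0087 -0.0118] w [0.    0.003 0.31 ] at [526.8 139.3  18.1] yaw -2.781
```

arm_command(
  series=[
    {"tx": 0, "ty": 0, "tz": -0.012, "wx": 0, "wy": 0, "wz": 0},
    {"tx": -0.013, "ty": -0.003, "tz": -0.012, "wx": 0, "wy": 0, "wz": 0.1},
    {"tx": -0.026, "ty": -0.006, "tz": -0.012, "wx": 0, "wy": 0, "wz": 0.21},
    {"tx": -0.039, "ty": -0.009, "tz": -0.012, "wx": 0, "wy": 0, "wz": 0.31},
    {"tx": -0.039, "ty": -0.009, "tz": -0.012, "wx": 0, "wy": 0, "wz": 0.31},
    {"tx": -0.039, "ty": -0.009, "tz": -0.012, "wx": 0, "wy": 0, "wz": 0.31},
    {"tx": -0.039, "ty": -0.009, "tz": -0.012, "wx": 0, "wy": 0, "wz": 0.31},
  ],
)

```text
t: 10.2
ee_pos: [563.1, 143.9, 27.0]
tool_rot: [-0.026, 1.0, -0.0, -0.002]
wrist_force: [-0.4, 0.2, -1.5]
gripper_width: 0.534
finger_force: 32.3
```

```bash
python3 -c "
from h import *
go(579,145.5,18,0.05+np.pi)"
```

```text
t10.20 shift [-0.0159  0.0008  0.009 ] w [-0.001 -0.004  0.002] at [563.1 143.9  27. ] yaw -3.090
```

arm_command(
  series=[
    {"tx": -0.007, "ty": 0.001, "tz": 0.005, "wx": 0, "wy": 0, "wz": 0},
    {"tx": -0.013, "ty": 0.001, "tz": 0.009, "wx": 0, "wy": 0, "wz": 0},
    {"tx": -0.017, "ty": 0.001, "tz": 0.009, "wx": 0, "wy": 0, "wz": 0},
    {"tx": -0.017, "ty": 0.001, "tz": 0.009, "wx": 0, "wy": 0, "wz": 0},
    {"tx": -0.017, "ty": 0.001, "tz": 0.009, "wx": 0, "wy": 0, "wz": 0},
  ],
)

```text
t: 10.62
ee_pos: [578.1, 146.0, 18.1]
tool_rot: [-0.025, 1.0, -0.0, -0.004]
wrist_force: [-6.7, -1.0, 6.1]
gripper_width: 0.535
finger_force: 33.3
```

arm_command(
  series=[
    {"tx": 0, "ty": 0, "tz": 0, "wx": 0, "wy": 0, "wz": 0},
    {"tx": 0, "ty": 0, "tz": 0, "wx": 0, "wy": 0, "wz": 0},
    {"tx": 0, "ty": 0, "tz": 0, "wx": 0, "wy": 0, "wz": 0},
    {"tx": 0, "ty": 0, "tz": 0, "wx": 0, "wy": 0, "wz": 0},
  ],
  gripper=0.07,
)

```text
t: 10.95
ee_pos: [581.5, 145.9, 18.1]
tool_rot: [-0.025, 1.0, -0.0, -0.001]
wrist_force: [-1.2, -0.6, 0.1]
gripper_width: 0.816
finger_force: 0.0
```

arm_command(
  series=[
    {"tx": 0, "ty": 0, "tz": -0.04, "wx": 0, "wy": 0, "wz": 0},
    {"tx": 0, "ty": 0, "tz": -0.08, "wx": 0, "wy": 0, "wz": 0},
    {"tx": 0, "ty": 0, "tz": -0.12, "wx": 0, "wy": 0, "wz": 0},
    {"tx": 0, "ty": 0, "tz": -0.16, "wx": 0, "wy": 0, "wz": 0},
    {"tx": 0, "ty": 0, "tz": -0.2, "wx": 0, "wy": 0, "wz": 0},
    {"tx": 0.02, "ty": -0.02, "tz": -0.23, "wx": 0, "wy": 0, "wz": 0},
    {"tx": 0.05, "ty": -0.05, "tz": -0.23, "wx": 0, "wy": 0, "wz": 0},
  ],
)

```text
t: 11.53
ee_pos: [539.4, 95.4, 256.2]
tool_rot: [-0.027, 1.0, 0.0, 0.007]
wrist_force: [-0.0, -0.5, 1.4]
gripper_width: 0.818
finger_force: 0.0
```

```bash
python3 -c "
from h import *
go(500,-60,240,0);s=bot.read_state();print(s['joint_pos'].round(2))"
```

```text
t11.53 shift [ 0.0479 -0.153   0.0156] w [-2.100e-02  1.000e-03 -3.088e+00] at [539.4  95.4 256.2] yaw -3.088
[ 0.05  0.1   0.2   1.66  0.   -0.  ]
```

```bash
python3 -c "
from h import *
go(427,-251.5,215,1.361)"
```

```text
t11.53 shift [ 0.1313 -0.3404  0.0394] w [0.013 0.009 1.834] at [539.4  95.4 256.2] yaw -3.088
```

arm_command(
  series=[
    {"tx": 0.131, "ty": -0.34, "tz": 0.03, "wx": 0.013, "wy": 0.009, "wz": 1.834},
    {"tx": 0.131, "ty": -0.34, "tz": 0.03, "wx": 0.013, "wy": 0.009, "wz": 1.834},
    {"tx": 0.131, "ty": -0.34, "tz": 0.03, "wx": 0.013, "wy": 0.009, "wz": 1.834},
    {"tx": 0.131, "ty": -0.34, "tz": 0.03, "wx": 0.013, "wy": 0.009, "wz": 1.834},
    {"tx": 0.131, "ty": -0.34, "tz": 0.03, "wx": 0.013, "wy": 0.009, "wz": 1.834},
    {"tx": 0.131, "ty": -0.34, "tz": 0.03, "wx": 0.013, "wy": 0.009, "wz": 1.834},
    {"tx": 0.131, "ty": -0.34, "tz": 0.03, "wx": 0.013, "wy": 0.009, "wz": 1.834},
    {"tx": 0.131, "ty": -0.34, "tz": 0.03, "wx": 0.013, "wy": 0.009, "wz": 1.834},
    {"tx": 0.131, "ty": -0.34, "tz": 0.03, "wx": 0.013, "wy": 0.009, "wz": 1.834},
    {"tx": 0.131, "ty": -0.34, "tz": 0.03, "wx": 0.013, "wy": 0.009, "wz": 1.834},
  ],
  gripper=0.05,
)

```text
t: 12.37
ee_pos: [418.6, -257.5, 217.7]
tool_rot: [0.57, 0.822, -0.007, -0.003]
wrist_force: [1.3, 0.3, -0.6]
gripper_width: 0.589
finger_force: 0.0
```

```bash
python3 -c "
from h import *
go(427,-251.5,200,1.361); mods('t3')
c=cv2.imread('pics/t3.png')[190:300,180:340]; cv2.imwrite('pics/c3.png',cv2.resize(c,None,fx=4,fy=4))"
```

```text
t12.37 shift [0.0027 0.0102 0.0176] w [-0.013  0.006  0.568] at [ 418.6 -257.5  217.7] yaw 1.929
(array([567.9, 324. ]), array([62. , 48.9]), 3.2) plate 49.4 88.6
(array([572.4, 235. ]), array([61.5, 46.2]), 3.4) plate 49.4 -0.5
(array([576.4, 145.3]), array([61.7, 45.8]), 2.3) plate 49.0 -90.3
```

View pics/c3.png

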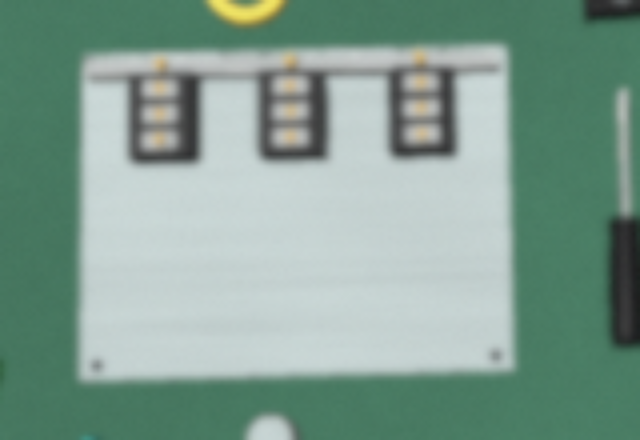

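The modules sit square against the bar at plate (49.4, 88.6), (49.4, -0.5) and (49.0, -90.3) mm, one below each stud. On to the cover handle.

arm_command(
  series=[
    {"tx": 0.003, "ty": 0.01, "tz": 0.015, "wx": -0.01, "wy": 0.005, "wz": 0.568},
    {"tx": 0.003, "ty": 0.01, "tz": 0.015, "wx": -0.01, "wy": 0.005, "wz": 0.568},
    {"tx": 0.003, "ty": 0.01, "tz": 0.015, "wx": -0.01, "wy": 0.005, "wz": 0.568},
    {"tx": 0.003, "ty": 0.01, "tz": 0.015, "wx": -0.01, "wy": 0.005, "wz": 0.568},
    {"tx": 0.003, "ty": 0.01, "tz": 0.015, "wx": -0.01, "wy": 0.005, "wz": 0.568},
    {"tx": 0.003, "ty": 0.01, "tz": 0.015, "wx": -0.01, "wy": 0.005, "wz": 0.568},
    {"tx": 0.003, "ty": 0.01, "tz": 0.015, "wx": -0.01, "wy": 0.005, "wz": 0.568},
  ],
)

```text
t: 13.0
ee_pos: [429.2, -245.2, 203.8]
tool_rot: [0.772, 0.636, -0.0, -0.001]
wrist_force: [0.6, 0.8, -0.9]
gripper_width: 0.586
finger_force: 0.0
```

```bash
python3 -c "
from h import *
go(427,-251.5,124,1.361)"
```

```text
t13.00 shift [-0.0067 -0.0009  0.0797] w [-0.002 -0.001  0.017] at [ 429.2 -245.2  203.8] yaw 1.378
```

arm_command(
  series=[
    {"tx": -0.0065, "ty": -0.001, "tz": 0.01, "wx": 0, "wy": 0, "wz": 0.017},
    {"tx": -0.0065, "ty": -0.001, "tz": 0.04, "wx": 0, "wy": 0, "wz": 0.017},
    {"tx": -0.0065, "ty": -0.001, "tz": 0.06, "wx": 0, "wy": 0, "wz": 0.017},
    {"tx": -0.0065, "ty": -0.001, "tz": 0.078, "wx": 0, "wy": 0, "wz": 0.017},
    {"tx": -0.0065, "ty": -0.001, "tz": 0.078, "wx": 0, "wy": 0, "wz": 0.017},
    {"tx": -0.0065, "ty": -0.001, "tz": 0.078, "wx": 0, "wy": 0, "wz": 0.017},
  ],
)

```text
t: 13.5
ee_pos: [425.3, -251.1, 123.9]
tool_rot: [0.778, 0.628, -0.001, -0.003]
wrist_force: [-0.0, 0.4, -0.3]
gripper_width: 0.59
finger_force: 0.0
```

arm_command(
  series=[
    {"tx": 0, "ty": 0, "tz": 0, "wx": 0, "wy": 0, "wz": 0},
    {"tx": 0, "ty": 0, "tz": 0, "wx": 0, "wy": 0, "wz": 0},
    {"tx": 0, "ty": 0, "tz": 0, "wx": 0, "wy": 0, "wz": 0},
    {"tx": 0, "ty": 0, "tz": 0, "wx": 0, "wy": 0, "wz": 0},
    {"tx": 0, "ty": 0, "tz": 0, "wx": 0, "wy": 0, "wz": 0},
    {"tx": 0, "ty": 0, "tz": 0, "wx": 0, "wy": 0, "wz": 0},
    {"tx": 0, "ty": 0, "tz": 0, "wx": 0, "wy": 0, "wz": 0},
  ],
  gripper=0.0,
  force=45,
)

```text
t: 14.08
ee_pos: [425.0, -252.0, 127.3]
tool_rot: [0.779, 0.628, -0.002, -0.002]
wrist_force: [-6.1, 1.6, 4.8]
gripper_width: 0.09
finger_force: 43.9
```

```bash
python3 - <<'E'
from h import *
s=bot.read_state(); p=s['ee_pos']; print(p,s['wrist_force'])
r=R.from_quat(s['tool_rot']).inv(); ax=np.array([.9781,-.2079,0])
for d in range(10,61,5):
    t=np.radians(d); x=-150*np.cos(t)+38*np.sin(t)+150; z=150*np.sin(t)+38*np.cos(t)-38
    print(d,r.apply(ax*x+[0,0,z]).round(1))
E
```

```text
[ 424.96175694 -251.9791804   127.28043806] [-6.12049732  1.55105596  4.8290202 ]
10 [  0.    8.8 -25.5]
15 [  0.   14.8 -37.6]
20 [  0.1  21.8 -49.1]
25 [  0.1  29.8 -60. ]
30 [  0.1  38.8 -70.1]
35 [  0.2  48.6 -79.4]
40 [  0.2  59.1 -87.8]
45 [  0.2  70.4 -95.3]
50 [   0.3   82.2 -101.7]
55 [   0.3   94.6 -107.1]
60 [   0.4  107.4 -111.4]
```

arm_command(
  series=[
    {"tx": 0, "ty": 0.003, "tz": -0.009, "wx": 0, "wy": 0, "wz": 0},
    {"tx": 0, "ty": 0.006, "tz": -0.0175, "wx": 0, "wy": 0, "wz": 0},
    {"tx": 0, "ty": 0.009, "tz": -0.0255, "wx": 0, "wy": 0, "wz": 0},
    {"tx": 0, "ty": 0.0128, "tz": -0.034, "wx": 0, "wy": 0, "wz": 0},
    {"tx": 0, "ty": 0.017, "tz": -0.0415, "wx": 0, "wy": 0, "wz": 0},
    {"tx": 0, "ty": 0.0218, "tz": -0.0491, "wx": 0, "wy": 0, "wz": 0},
    {"tx": 0, "ty": 0.027, "tz": -0.0565, "wx": 0, "wy": 0, "wz": 0},
    {"tx": 0, "ty": 0.033, "tz": -0.0635, "wx": 0, "wy": 0, "wz": 0},
    {"tx": 0, "ty": 0.0388, "tz": -0.0701, "wx": 0, "wy": 0, "wz": 0},
    {"tx": 0, "ty": 0.0388, "tz": -0.0701, "wx": 0, "wy": 0, "wz": 0},
  ],
)

```text
t: 14.92
ee_pos: [462.1, -259.9, 198.2]
tool_rot: [0.779, 0.627, -0.003, -0.003]
wrist_force: [-10.2, 1.7, 6.0]
gripper_width: 0.091
finger_force: 44.6
```

```bash
cat >> h.py <<'E'
def arc():
    s=bot.read_state(); p=s['ee_pos']-[425,-252,127.3]; r=R.from_quat(s['tool_rot']).inv(); ax=np.array([.9781,-.2079,0])
    x,z=p@ax-150,p[2]+38; a0=np.arctan2(38,150); a=np.arctan2(z,-x)-a0
    print("x",x.round(1),"z",z.round(1),"deg",np.degrees(a).round(1),"r",np.hypot(x,z).round(1),s['wrist_force'].round(1),s['tool_rot'].round(3))
    for d in (35,40,45,50,55,60):
        t=np.radians(d); print(d,r.apply(ax*(-150*np.cos(t)+38*np.sin(t)-x)+[0,0,150*np.sin(t)+38*np.cos(t)-z]).round(1))
E
python3 -c "
from h import *
arc()"
```

```text
x -112.1 z 108.9 deg 30.0 r 156.3 [-10.2   1.7   6. ] [ 0.779  0.627 -0.003 -0.003]
35 [ 0.  11.  -8.4]
40 [  0.1  21.5 -16.8]
45 [  0.1  32.7 -24.3]
50 [  0.2  44.6 -30.8]
55 [  0.2  56.9 -36.2]
60 [  0.3  69.7 -40.5]
```

arm_command(
  series=[
    {"tx": 0, "ty": 0.006, "tz": -0.005, "wx": 0, "wy": 0, "wz": 0},
    {"tx": 0, "ty": 0.012, "tz": -0.01, "wx": 0, "wy": 0, "wz": 0},
    {"tx": 0, "ty": 0.02, "tz": -0.0155, "wx": 0, "wy": 0, "wz": 0},
    {"tx": 0, "ty": 0.0285, "tz": -0.0215, "wx": 0, "wy": 0, "wz": 0},
    {"tx": 0, "ty": 0.0365, "tz": -0.0265, "wx": 0, "wy": 0, "wz": 0},
    {"tx": 0, "ty": 0.0446, "tz": -0.0308, "wx": 0, "wy": 0, "wz": 0},
    {"tx": 0, "ty": 0.053, "tz": -0.0345, "wx": 0, "wy": 0, "wz": 0},
    {"tx": 0, "ty": 0.0615, "tz": -0.038, "wx": 0, "wy": 0, "wz": 0},
    {"tx": 0, "ty": 0.0695, "tz": -0.0405, "wx": 0, "wy": 0, "wz": 0},
    {"tx": 0, "ty": 0.0695, "tz": -0.0405, "wx": 0, "wy": 0, "wz": 0},
  ],
)

```text
t: 15.75
ee_pos: [533.9, -275.4, 240.3]
tool_rot: [0.778, 0.628, 0.001, 0.001]
wrist_force: [-3.2, 1.8, 7.5]
gripper_width: 0.092
finger_force: 46.9
```

arm_command(
  series=[
    {"tx": 0, "ty": 0, "tz": 0, "wx": 0, "wy": 0, "wz": 0},
    {"tx": 0, "ty": 0, "tz": 0, "wx": 0, "wy": 0, "wz": 0},
    {"tx": 0, "ty": 0, "tz": 0, "wx": 0, "wy": 0, "wz": 0},
    {"tx": 0, "ty": 0, "tz": 0, "wx": 0, "wy": 0, "wz": 0},
  ],
)

```text
t: 16.08
ee_pos: [533.1, -275.2, 240.0]
tool_rot: [0.778, 0.628, 0.0, 0.001]
wrist_force: [-2.8, 1.6, 7.4]
gripper_width: 0.096
finger_force: 46.9
```

```bash
python3 -c "
from h import *
arc(); mods('t4')
im=eyes.capture('scene')[80:330,130:530,::-1]; cv2.imwrite('pics/s4.png',cv2.resize(im,None,fx=2,fy=2))"
```

```text
x -39.4 z 150.7 deg 61.1 r 155.8 [-2.8  1.6  7.4] [0.778 0.628 0.    0.001]
35 [ -0.2 -61.7  33.4]
40 [ -0.2 -51.1  25.1]
45 [ -0.2 -39.8  17.7]
50 [ -0.1 -27.9  11.3]
55 [ -0.1 -15.5   6. ]
60 [-0.  -2.7  1.8]
(array([568.3, 324.9]), array([61.9, 49.8]), 1.4) plate 49.8 89.5
(array([572.3, 235.2]), array([61.5, 46.8]), 3.3) plate 49.4 -0.3
(array([576.4, 145.3]), array([61.7, 45.8]), 2.3) plate 49.0 -90.3
```

View pics/s4.png

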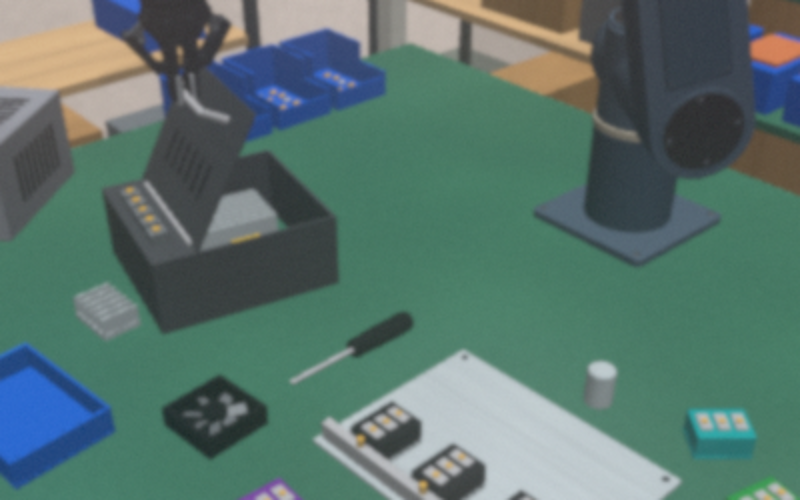

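The scene view shows the cover standing open at about 61° with the gripper on its handle. The modules and bystanders are still in place, so I'm handing in.

arm_command(
  series=[
    {"tx": 0, "ty": -0.001, "tz": 0, "wx": 0, "wy": 0, "wz": 0},
    {"tx": 0, "ty": -0.002, "tz": 0.001, "wx": 0, "wy": 0, "wz": 0},
    {"tx": 0, "ty": -0.002, "tz": 0.001, "wx": 0, "wy": 0, "wz": 0},
    {"tx": 0, "ty": -0.002, "tz": 0.001, "wx": 0, "wy": 0, "wz": 0},
    {"tx": 0, "ty": -0.002, "tz": 0.001, "wx": 0, "wy": 0, "wz": 0},
    {"tx": 0, "ty": -0.002, "tz": 0.001, "wx": 0, "wy": 0, "wz": 0},
    {"tx": 0, "ty": -0.002, "tz": 0.001, "wx": 0, "wy": 0, "wz": 0},
    {"tx": 0, "ty": -0.002, "tz": 0.001, "wx": 0, "wy": 0, "wz": 0},
  ],
)

```text
t: 16.85
ee_pos: [531.1, -274.8, 239.4]
tool_rot: [0.778, 0.628, 0.0, 0.001]
wrist_force: [-3.1, 1.1, 7.7]
gripper_width: 0.095
finger_force: 47.0
```

```bash
python3 -c "
from h import *
from bench import finish_job
arc(); print(finish_job())"
```

```text
x -41.5 z 150.1 deg 60.3 r 155.8 [-3.1  1.1  7.7] [0.778 0.628 0.    0.001]
35 [ -0.2 -59.7  32.8]
40 [ -0.2 -49.1  24.5]
45 [ -0.1 -37.7  17.1]
50 [ -0.1 -25.8  10.7]
55 [ -0.1 -13.4   5.4]
60 [-0.  -0.6  1.2]
the job is handed in; nothing more can be done
None
```

The job is handed in at about 17 s on the robot's clock: by my measurements all three modules sit square against the stop bar within about 1 mm of their studs, and the gripper is holding the cover at about 60°; no verdict came back.

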